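# Clip the torch burner tube into its sprung fork stand

## Robot

A 6-joint arm with a two-finger parallel gripper is mounted at the origin on a cart in front of the work surface, level with it; the furniture and walls round the work are solid. World frame = base frame: x ahead of the robot, y to its left, z up, the work surface at z = 0. Lengths are in mm, angles in degrees, forces in N, time in s.
With the tool pointing down it reaches from about 375 to 975 mm from the base axis. Payload 3.8 kg.
Tool frame: the origin (TCP) lies at the very end of the fingers, on their centre line; the grasp point (between the pads) lies 19 mm behind it; z points along the fingers, y is the direction in which the jaws open and shut (so a half turn about z gives the same grasp; the last joint's range is limited). The gripper opens to 88 mm and grips with 3 to 60 N. Pads are 18 mm wide; open, the fingers measure 123 mm over their backs; the gripper's body (75 mm by 187 mm) begins 45 mm behind the grasp point.
Start: joints at [-67.374, 15.12, 91.902, -0, 72.978, -2.114], TCP at [282.486, -613.041, 238.706] pointing down, gripper open.
Joint ranges: [-150.88, 150.88], [-54.13, 125.18], [17.81, 147.31], [-75.09, 255.09], [0, 152.58], [-146.25, 146.25]. Speed limits (degrees/s): [147.25, 147.25, 180, 180, 180, 180].

## Interface

Orientations are given as [roll, pitch, yaw] about the fixed x, y, z axes, in that order (R = Rz(yaw) Ry(pitch) Rx(roll)).
In Python, from rig import ctrl gives the robot as it stands.
- The arm moves only by the tool carry_out, never from a script. Its argument "targets" is a list of rows, each a list of 3 entries, a list of its own where there are three numbers: the opening, from -1 (shut) to 1 (fully open), then the shift along the tool's x, y, z in mm, then the turn, a rotation vector about the tool's x, y, z in rad. A call has 1 to 12 rows; each row shifts and turns the pose as measured when the row begins, along the tool's axes as they then stand; what a row does not reach is not made up. A row lasts 1/10 s, in which the tool goes at most 50 mm and 8.59 degrees, less where a joint would pass 70% of its speed; a pose out of reach is approached as far as the arm can. A call with a gripper value outside its range is refused whole. The fingers move at their own pace and stop on an object; "force" is the grip in N (left out, the last holds). Time passes only in rows, so rows that do not move let the fingers close. It gives the time, the measured TCP pose, the force and the opening at its end, in the units of the state.
- ctrl.read_state(): the state, without advancing time (a new reading comes with each control period).
- ctrl.grab_frame(name): name is "scene" or "side" or "wrist"; returns the picture (480x640x3 uint8, blue, green, red); there is no depth.
- ctrl.camera_info(name): a dict with "fov_y" (degrees; the focal length in pixels is half the picture's height over the tangent of half this angle, whatever the lens; pixels are square), "cx", "cy" (the principal point, pixels), "extrinsics" (4x4, takes a point from camera to world coordinates); the wrist camera has in their place "mount" (4x4, takes a point from camera to tool coordinates, whose origin is the TCP and whose axes are the flange's). Camera axes: x right, y up, looking along -z (the intrinsics and any distortion apply to the point x, -y, -z); pixel columns grow to the right and rows downward; lengths in mm; the calibration is good to about 2 mm. The wrist camera is an equidistant fisheye: a pixel r from the principal point sees the ray r / f radians off the axis. A picture is of the moment at which its call begins: read the wrist's pose just before it. camera_info takes no time and is no camera call.
- ctrl.job_done(): hands the job in, once; it reports no verdict.
Trained networks look in the newest picture that a camera, given by its name, has taken for a name from the list of things; names that differ only in an ending like _2 or _b are one class to them, and where a whole thing is asked for, a point or a joint stands for the part that bears it (a point fixed in the world has none). Each returns a list of dicts, best first, with "conf" (0 to 1); they miss things now and then, are a little off and sometimes report something else, mostly with a low value. They report only what shows in the picture. A call takes as long as a camera call.
- ctrl.boxes_of(camera, name): "position" ([x, y, z] in mm, in world coordinates, good to about 4 mm: the middle of the surface that is visible of it).
- ctrl.silhouettes(camera, name): "pixels" (480x640 bool, what is visible of it).
The state is a dict: "clock": time; "q": joint angles; "qvel": joint speeds; "tau": joint torques, N m; "eef_pos": TCP position; "tool_rot": TCP orientation; "wrist_force": force on the tool from outside, world axes, zero at the start; "wrist_torque": the same for the moment, N m; "width": finger opening in mm.
Only numpy, scipy, OpenCV 4.12 (cv2) and the standard library are available. Lean on these libraries where they do the work, as an engineer would, in place of code of your own. Each camera call takes 0.05 s, during which the arm holds its last target. There are 200 camera calls.

## Task

Put the loose burner tube away in its clip stand: lay it over the two forks with the fat round nozzle end towards the upright shield plate, and press it straight down past the sprung jaw until it lies fully home in both forks and the jaw has snapped shut over it. Push it in with the gripper rather than dropping it, let go, and leave the other things on the bench where they are.

Things in the scene. Friction and masses are not known exactly. Their poses are not given: they have to be found in the camera images.
- burner_tube: Loose torch burner tube, 0.13 to 0.21 kg, 210 mm long: steel tube, 18 mm diameter, 150 mm of it bare between a round brass nozzle bell (24 mm diameter, 32 mm long) and a brass hex nut (24 mm across flats). Origin on the axis midway between bell and nut, near the centre of mass; x along the axis towards the bell. Lies with its axis 12 mm up, bell away from the robot within 45 degrees.
- nozzle_tip (a point): Centre of the end face of the burner tube's nozzle bell, on the axis, 107 mm from the tube's origin.
- clip_stand: Clip stand, fixed: dark steel base plate 230 x 84 x 8 mm with two steel forks and an upright shield plate at its far end. Origin on the bench midway between the forks; x along the seated tube towards the shield (away from the robot within 27 degrees), z up. Forks at x = -45 and +45 mm, each 14 mm thick; the 76 mm between them are free for the fingers down to 26 mm above the bench.
- seat (a point): Where the tube origin should come: midway between the forks, 46 mm above the bench; axes as the stand's. Each fork has a flat floor 37 mm above the bench and a slot 20 mm wide: at y = -10 mm a fixed prong, upright to 78 mm above the bench, then flaring outward to 92 mm; at y = +10 mm a low lip, 43 mm above the bench, with the jaw behind it. The tube has 23 mm of play either way along x.
- shield (a point): Point on the clip stand's aluminium shield plate at the height of the seated tube's axis, 141 mm from the seat. The plate is 70 mm wide, 4 mm thick, its top 84 mm above the bench.
- jaw (a joint): Hinge of the clip stand's sprung brass jaw, rad: 0 shut, grows as it is pushed outward to the stand's +y, at most 0.6. The spindle along x, at y = +18 mm, 20 mm above the bench, carries one arm at each fork; they move together. Pressing the tube down on the ramps opens it about 0.16 rad against 8 to 20 N in all; it snaps shut over the tube as it gets home. The weight of the tube does not open it.
- nose (a point): Inner edge of the jaw's nose, midway between the two arms: shut, it overhangs the slot to y = +3 mm of the stand, 55.5 mm above the bench, about 1 mm over the seated tube. Above each nose a ramp climbs outward to y = +13 mm at 78 mm above the bench.
- flux_bottle: Bystander: white plastic dropper bottle, 41 mm diameter, 111 mm tall, standing; origin at the centre of its underside, z up.
- rouge_tin: Bystander: flat round tin, 62 mm diameter, 22 mm high; origin at the centre of its underside.
- bench_block: Bystander: square steel block 64 x 64 x 16 mm; origin at the centre of its underside.

How it is judged (in metres and radians):
On the way:
1. the tube, pushed by the gripper, opens the sprung jaw (value of joint jaw above 0.08 rad and contact force between the fingers and burner_tube above 1 N and contact force between burner_tube and clip_stand above 0.5 N and distance between burner_tube and seat below 0.06 m), for 0.05 s.
At the end, for the whole second after the job is handed in: The burner tube lies at rest in both forks: its origin within 3 mm of the seat in height and sideways and within 22 mm along the forks, its axis within 0.05 rad of the stand's, the nozzle bell on the shield side, and the jaw shut over it (below 0.05 rad) (x of burner_tube in the frame of seat between -0.022 and 0.022 m and y of burner_tube in the frame of seat between -0.003 and 0.003 m and z of burner_tube in the frame of seat between -0.003 and 0.003 m and angle between the x axis of burner_tube and the x axis of clip_stand, either way round below 0.05 rad and x of nozzle_tip in the frame of seat above 0.05 m and value of joint jaw below 0.05 rad and linear speed of burner_tube below 0.02 m/s); the robot touches nothing.
It fails at once if the flux bottle is tipped over or shifted by more than 40 mm (distance of flux_bottle from where it was at the start of the episode above 0.04 m or angle between flux_bottle's own z axis and vertical above 0.5 rad).
It fails at once if the round tin is tipped over or shifted by more than 40 mm (distance of rouge_tin from where it was at the start of the episode above 0.04 m or angle between rouge_tin's own z axis and vertical above 0.5 rad).
It fails at once if the steel bench block is tipped over or shifted by more than 40 mm (distance of bench_block from where it was at the start of the episode above 0.04 m or angle between bench_block's own z axis and vertical above 0.5 rad).
It also fails if it takes over 38 s, if anything falls off the work surface, if the arm or the gripper's body presses on something with over 40 N, if the wrist force passes 120 N, or if a joint passes its speed limit or range.

## Working session

There is one attempt and no reset: what is moved stays moved. The work goes in short steps, Python scripts to look and compute and a tool call to move; the robot and the scene stay as the last step left them, time stands still between calls to the robot, and variables do not carry over. Pictures are saved under pics/ and viewed, about 8 in all and at most 12, crops included, and the job is handed in when it is done.

Besides the shell and the picture viewer there is one more tool, called after "Call:" as name([rows], argument=value, ...), one row to a line, values as JSON. carry_out: Moves the arm, as the interface text tells. Its arguments: {"type":"object","properties":{"targets":{"type":"array"},"force":{"type":"number"}},"required":["targets"]}

```bash
mkdir -p pics; ls; python3 - <<'E'
from rig import ctrl
import cv2,numpy as np
print({k:np.round(v,2).tolist() for k,v in ctrl.read_state().items()})
ims=[]
for c in("scene","side"):
    im=ctrl.grab_frame(c); cv2.imwrite(f"pics/{c}0.png",im); 
    i=ctrl.camera_info(c); print(c,i['fov_y'],i['cx'],i['cy'],np.round(i['extrinsics'],3).tolist(),[k for k in i])
    for n in("burner_tube","nozzle_tip","clip_stand","shield","jaw","nose","flux_bottle","rouge_tin","bench_block"):
        try: print(n,[(np.round(d['position']).tolist(),round(d['conf'],2)) for d in ctrl.boxes_of(c,n)[:3]])
        except Exception as e: print(n,e)
print(ctrl.camera_info("wrist"))
E
```

```text
pics
{'clock': 0.0, 'q': [-67.37, 15.17, 91.98, 0.0, 72.98, -2.11], 'qvel': [0.04, -0.01, -0.08, 0.05, -0.05, -0.08], 'tau': [0.0, -50.21, -35.69, 0.07, 0.03, -0.0], 'eef_pos': [282.23, -612.39, 237.43], 'tool_rot': [-179.87, -0.0, 24.74], 'wrist_force': [-0.59, 0.06, -0.86], 'wrist_torque': [-0.02, -0.09, 0.0], 'width': 87.99}
scene 43.31163023596731 307.41041780061283 246.1566175911803 [[-0.812, 0.369, -0.453, 196.132], [-0.584, -0.511, 0.631, 544.714], [0.001, 0.776, 0.631, 605.805], [0.0, 0.0, 0.0, 1.0]] ['fov_y', 'cx', 'cy', 'extrinsics']
burner_tube [([563.0, 122.0, 19.0], 0.82)]
nozzle_tip [([564.0, 123.0, 21.0], 0.91)]
clip_stand [([537.0, -86.0, 8.0], 0.67), ([500.0, -63.0, 40.0], 0.37)]
shield [([534.0, -86.0, 13.0], 0.89)]
jaw [([498.0, -65.0, 39.0], 0.82), ([563.0, 120.0, 18.0], 0.57)]
nose [([499.0, -62.0, 40.0], 0.75)]
flux_bottle [([735.0, 85.0, 52.0], 0.63)]
rouge_tin [([404.0, 12.0, 22.0], 0.72)]
bench_block [([730.0, -17.0, 16.0], 0.97)]
side 46.89786567912613 321.6463262630985 232.8541653815526 [[0.999, 0.029, -0.029, 546.277], [-0.04, 0.522, -0.852, -720.404], [-0
[... 207 characters left out ...]
tand [([541.0, -104.0, 9.0], 0.88)]
shield [([538.0, -103.0, 8.0], 0.94)]
jaw [([495.0, -64.0, 46.0], 0.95)]
nose [([491.0, -72.0, 51.0], 0.94)]
flux_bottle [([742.0, 66.0, 48.0], 0.87)]
rouge_tin [([410.0, -9.0, 19.0], 0.9)]
bench_block [([737.0, -33.0, 16.0], 0.85)]
{'fov_y': 65.70646984690485, 'cx': 321.53782434777565, 'cy': 245.36766402942706, 'mount': array([[ 1.37269934e-03,  9.60218951e-01,  2.79244842e-01,
         7.29623561e+01],
       [ 9.99998991e-01, -1.21561788e-03, -7.35693539e-04,
         6.38191401e-01],
       [-3.66971854e-04,  2.79245570e-01, -9.60219650e-01,
        -1.44600138e+02],
       [ 0.00000000e+00,  0.00000000e+00,  0.00000000e+00,
         1.00000000e+00]])}
```

View pics/scene0.png

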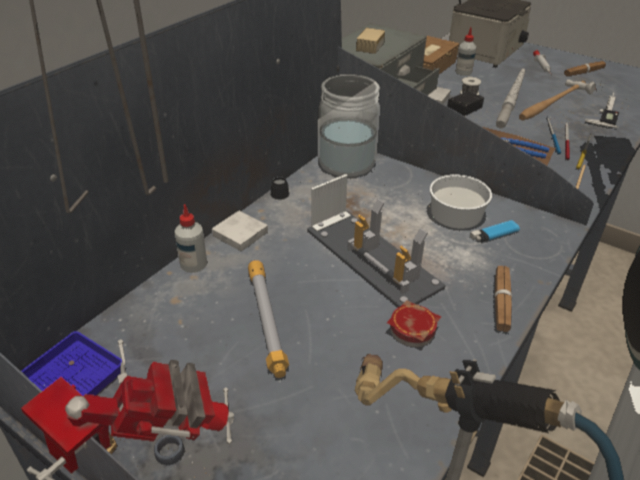

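View pics/side0.png

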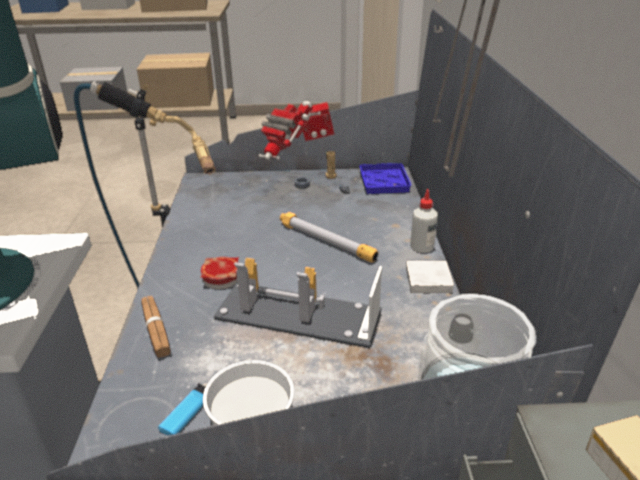

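The scene view shows the bell end of the tube at about (257,268) and the nut at (277,363). The stand runs from about (330,200) at the shield to (420,280). In the side view the tube lies from the nut (288,219) to the bell (370,254), with the stand at (220–380, 260–340). Next I'll crop in on both.

```bash
cat > h.py <<'E'
import numpy as np,cv2
from scipy.spatial.transform import Rotation as R
from rig import ctrl
def pose(s=None):
    s=s or ctrl.read_state(); T=np.eye(4); T[:3,:3]=R.from_euler('xyz',s['tool_rot'],degrees=True).as_matrix(); T[:3,3]=s['eef_pos']; return T
def cam(c,T=None):
    i=ctrl.camera_info(c); f=240/np.tan(np.radians(i['fov_y']/2))
    return f,i['cx'],i['cy'],(T@i['mount'] if c=='wrist' else np.array(i['extrinsics'])),c=='wrist'
def ray(C,uv):
    f,cx,cy,E,fish=C; x,y=(uv[0]-cx)/f,(uv[1]-cy)/f
    if fish:
        r=np.hypot(x,y); s=np.sin(r)/max(r,1e-9); d=np.array([x*s,-y*s,-np.cos(r)])
    else: d=np.array([x,-y,-1.])
    return E[:3,3],E[:3,:3]@d
def onz(C,uv,z):
    o,d=ray(C,uv); return o+d*(z-o[2])/d[2]
def proj(C,P):
    f,cx,cy,E,fish=C; p=(np.atleast_2d(P)-E[:3,3])@E[:3,:3]; x,y,z=p[:,0],-p[:,1],-p[:,2]
    if fish:
        r=np.hypot(x,y); t=np.arctan2(r,z)/np.maximum(r,1e-9); return np.c_[cx+f*x*t,cy+f*y*t]
    return np.c_[cx+f*x/z,cy+f*y/z]
E
python3 - <<'E'
from h import *
S,D=cam('scene'),cam('side')
for C,b,n in((S,(257,268),(277,363)),(D,(370,254),(288,219))):
    B,N=onz(C,b,12),onz(C,n,12); print(B.round(),N.round(),np.linalg.norm(B-N).round(),np.degrees(np.arctan2(*(B-N)[1::-1])).round(1))
a=cv2.imread('pics/scene0.png')[160:320,290:460]; b=cv2.imread('pics/side0.png')[240:350,205:390]
a=cv2.resize(a,None,fx=2.3,fy=2.3,interpolation=3); b=cv2.resize(b,None,fx=2.3,fy=2.3,interpolation=3)
o=np.zeros((max(a.shape[0],b.shape[0]),800+20,3),np.uint8)[:,:820]; o=np.zeros((400,a.shape[1]+b.shape[1],3),np.uint8)
o[:a.shape[0],:a.shape[1]]=a;o[:b.shape[0],a.shape[1]:]=b; print(o.shape,a.shape); cv2.imwrite('pics/crop.png',o[:, :820])
E
```

```text
[653.  37.  12.] [517. 163.  12.] 185.0 -42.8
[652.  41.  12.] [515. 165.  12.] 185.0 -42.0
(400, 816, 3) (368, 391, 3)
```

```bash
python3 -c "
import cv2;o=cv2.imread('pics/crop.png');cv2.imwrite('pics/crop2.png',o[:,:800])"
```

```text
(no output)
```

View pics/crop2.png

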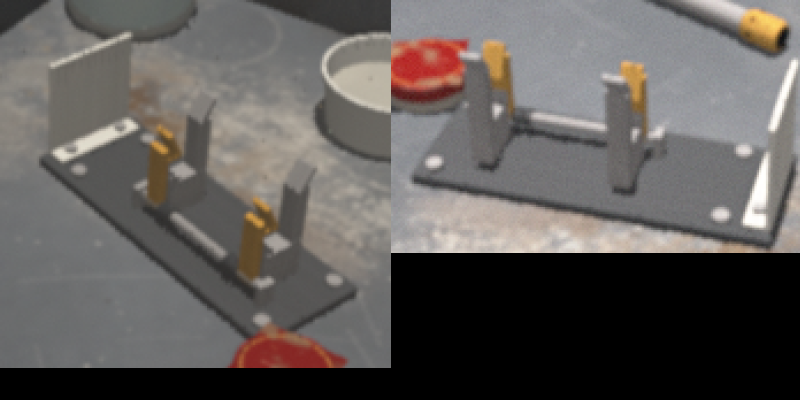

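```bash
cat > st.py <<'E'
from h import *
from scipy.optimize import least_squares
S,D=cam('scene'),cam('side')
a=lambda u,v:(290+u/2.3,160+v/2.3); b=lambda u,v:(205+(u-391)/2.3,240+v/2.3)
# (cam, pixel, local fn of e=base near end)
obs=[(S,a(42,160),lambda e:(e+230,42,8)),(S,a(355,292),lambda e:(e,-42,8)),(S,a(50,66),lambda e:(141,35,84)),(S,a(131,35),lambda e:(141,-35,84)),
(D,b(413,180),lambda e:(e,-42,8)),(D,b(450,112),lambda e:(e,42,8)),(D,b(770,243),lambda e:(e+230,-42,8))]
def w(p,L):
    c,s=np.cos(p[2]),np.sin(p[2]); return np.array([p[0]+c*L[0]-s*L[1],p[1]+s*L[0]+c*L[1],L[2]])
def f(p): return np.concatenate([proj(C,w(p,L(p[3])))[0]-px for C,px,L in obs])
r=least_squares(f,[530,-80,-.3,-85],loss='soft_l1',x_scale=[1,1,.01,1])
if __name__=='__main__': print(r.x.round(2),np.degrees(r.x[2]).round(2),f(r.x).round(1).reshape(-1,2).tolist())
E
python3 st.py
```

```text
[ 5.0152e+02 -8.8600e+01 -2.9000e-01 -8.5590e+01] -16.73 [[-0.9, -1.0], [4.7, -3.6], [0.6, 0.3], [-0.2, -1.0], [-3.8, -0.4], [2.6, -5.2], [-0.1, -0.9]]
```

```bash
sed -i 's/^(D,b(413,180),lambda e:(e,-42,8)),(D,b(450,112),lambda e:(e,42,8)),/(D,b(413,180),lambda e:(e,-42,8)),/' st.py; python3 st.py; python3 - <<'E'
from st import *
p=r.x
for C,n in((S,'scene'),(D,'side')):
    im=cv2.imread(f'pics/{n}0.png')
    for L in [(x,y,z) for x in(-45,45) for y,z in((-10,78),(-10,37),(10,43),(3,55.5))]:
        u=proj(C,w(p,L))[0]; cv2.circle(im,tuple(int(round(t*8)) for t in u),8,(0,255,0),1,shift=3)
    for x in(p[3],p[3]+230):
        for y in(-42,42):
            u=proj(C,w(p,(x,y,8)))[0]; cv2.circle(im,tuple(int(round(t*8)) for t in u),8,(0,0,255),1,shift=3)
    cv2.imwrite(f'pics/o_{n}.png',im)
a=cv2.imread('pics/o_scene.png')[160:320,290:460]; b=cv2.imread('pics/o_side.png')[230:350,205:390]
o=np.zeros((360,800,3),np.uint8); k=2.25
a=cv2.resize(a,None,fx=k,fy=k,interpolation=3); b=cv2.resize(b,None,fx=k,fy=k,interpolation=3)
o[:a.shape[0],:a.shape[1]]=a;o[:b.shape[0],a.shape[1]:a.shape[1]+b.shape[1]]=b; cv2.imwrite('pics/ov.png',o)
E
```

```text
[ 5.0312e+02 -8.3340e+01 -3.3000e-01 -8.3770e+01] -18.98 [[-2.1, -2.1], [0.4, -1.2], [0.1, -0.1], [0.4, -0.6], [-1.1, -4.2], [-0.0, -0.8]]
```

View pics/ov.png

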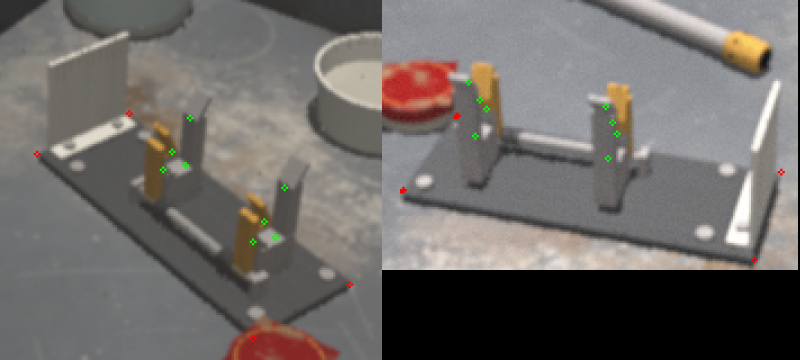

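The overlay of the fitted stand (about x 503, y −83, yaw −19°) sits on the forks in both views. The scene crop has fork points at (190,118) and (285,187). I'll go above the tube now.

Call:
carry_out([
  [1,[36,-33,0],[0,0,0]],
  [1,[36,-33,0],[0,0,0]],
  [1,[36,-33,0],[0,0,0]],
  [1,[36,-33,0],[0,0,0]],
  [1,[36,-33,0],[0,0,0]],
  [1,[36,-33,0],[0,0,0]],
  [1,[36,-33,0],[0,0,0]],
  [1,[36,-33,0],[0,0,0]],
  [1,[36,-33,0],[0,0,0]],
  [1,[36,-33,0],[0,0,0]],
  [1,[36,-33,0],[0,0,0]],
  [1,[36,-33,0],[0,0,0]],
], force=50)

```text
clock: 2.2
eef_pos: [514.5, -65.3, 239.3]
tool_rot: [179.5, -0.3, 24.0]
wrist_force: [0.0, -1.9, 0.3]
width: 87.9
```

Call:
carry_out([
  [1,[0,0,0],[0,0,-0.149]],
  [1,[0,0,0],[0,0,-0.149]],
  [1,[0,0,0],[0,0,-0.149]],
  [1,[0,0,0],[0,0,-0.149]],
  [1,[0,0,0],[0,0,-0.149]],
  [1,[0,0,0],[0,0,-0.149]],
  [1,[0,0,0],[0,0,-0.149]],
  [1,[0,0,0],[0,0,-0.149]],
  [1,[0,0,0],[0,0,-0.149]],
  [1,[0,0,0],[0,0,-0.149]],
  [1,[0,0,0],[0,0,-0.149]],
  [1,[0,0,0],[0,0,-0.149]],
])

```text
clock: 3.4
eef_pos: [517.3, -55.8, 241.4]
tool_rot: [179.6, 0.6, 127.5]
wrist_force: [0.5, 1.3, -0.2]
width: 88.4
```

```bash
python3 - <<'E'
from h import *
T=pose(); im=ctrl.grab_frame('wrist'); np.save('T1.npy',T); cv2.imwrite('pics/w1.png',im)
print(ctrl.read_state()['eef_pos'])
E
```

```text
[517.23362338 -55.81425443 241.37569339]
```

View pics/w1.png

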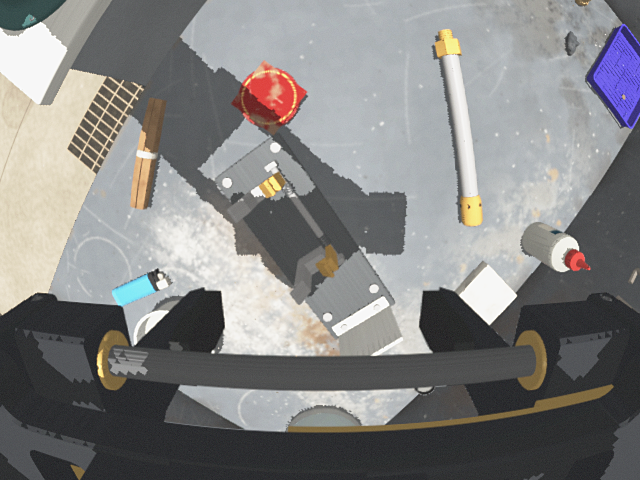

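The wrist view shows the tube clearly, nut end at (447,32) and bell end at (470,224). The stand's near −y corner is at (201,172), its far +y corner is at (395,303), and the shield top runs (345,355)–(402,338). I'll refit with these.

```bash
cat > st2.py <<'E'
from st import *
T1=np.load('T1.npy'); W=cam('wrist',T1)
ob2=[(W,(201,171.5),lambda e:(e,-42,8)),(W,(395.5,303),lambda e:(e+230,42,8)),(W,(345,355),lambda e:(141,-35,84)),(W,(402.5,338),lambda e:(141,35,84))]
def f2(p): return np.concatenate([proj(C,w(p,L(p[3])))[0]-px for C,px,L in obs+ob2])
r2=least_squares(f2,r.x,loss='soft_l1',x_scale=[1,1,.01,1])
p=r2.x
if __name__=='__main__':
    print(p.round(2),np.degrees(p[2]).round(2),f2(p).round(1).reshape(-1,2).tolist())
    N,B=onz(W,(447,31),12),onz(W,(470,225),12); d=(B-N); print(N.round(1),B.round(1),np.linalg.norm(d),np.degrees(np.arctan2(d[1],d[0])),'origin',B-d/np.linalg.norm(d)*107, N+d/np.linalg.norm(d)*103)
    k=3;im=cv2.resize(cv2.imread('pics/w1.png')[60:360,180:420],None,fx=2,fy=2,interpolation=2)
    def dot(L,c):
        u=(proj(W,w(p,L))[0]-[180,60]+.5)*2; cv2.circle(im,tuple(int(round(t*8)) for t in u),16,c,1,shift=3)
    for x in(-52,-38,38,52):
        for y,z in((-10,78),(-10,37),(10,43)): dot((x,y,z),(0,255,0))
    for x in(-45,45): dot((x,3,55.5),(255,0,255))
    for x in(p[3],p[3]+230):
        for y in(-42,42): dot((x,y,8),(0,0,255))
    for y in(-35,35):dot((141,y,84),(255,0,0))
    cv2.imwrite('pics/w1o.png',im)
E
python3 st2.py
```

```text
[ 5.0312e+02 -8.2460e+01 -3.3000e-01 -8.5450e+01] -18.95 [[-1.8, -1.3], [1.0, -0.2], [-0.3, 0.2], [0.0, -0.4], [-2.0, -4.8], [-1.3, -1.5], [12.5, 3.1], [0.3, -0.5], [-4.2, 17.0], [0.1, -0.5]]
[506.1 175.3  12. ] [658.9  31.   12. ] 210.17983472566058 -43.35233159808737 origin [581.10779289 104.45665842  12.        ] [580.97702678 104.58011186  12.        ]
```

View pics/w1o.png

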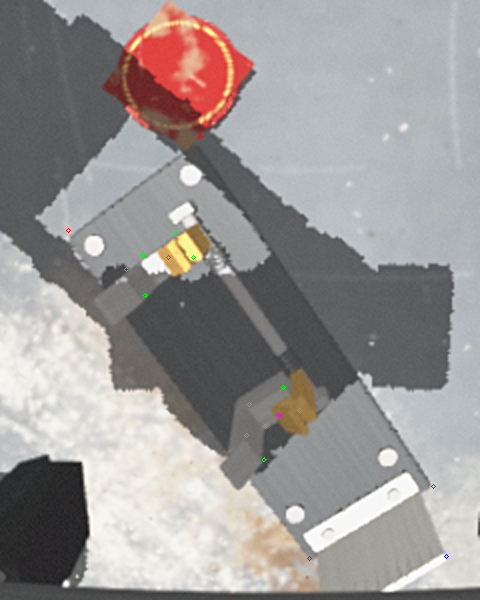

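The fitted dots land on the slot edges, for example near (265,460) and (145,296). The two large residuals came from my picks, a shadow and an occluded corner. The measured tube length is 210.2 mm, which agrees with the spec. Moving above the tube.

Call:
carry_out([
  [1,[22,37,10],[0,0,0]],
  [1,[22,37,10],[0,0,0]],
  [1,[22,37,10],[0,0,0]],
  [1,[22,37,10],[0,0,0]],
  [1,[0,0,30],[0,0,-0.08]],
  [1,[0,0,30],[0,0,-0.08]],
  [1,[0,0,0],[0,0,0]],
  [1,[0,0,0],[0,0,0]],
])

```text
clock: 4.25
eef_pos: [588.3, 109.4, 142.5]
tool_rot: [179.3, 1.0, 135.8]
wrist_force: [0.8, -1.4, 0.7]
width: 87.7
```

```bash
cat > go.py <<'E'
# prints tool-frame shift to world target x y z yaw
import sys; from h import *
T=pose(); t=np.array([float(v) for v in sys.argv[1:5]])
G=R.from_euler('xyz',[180,0,t[3]],degrees=True).as_matrix()
print('pos',T[:3,3].round(1),'shift',(T[:3,:3].T@(t[:3]-T[:3,3])).round(1),'turn',R.from_matrix(T[:3,:3].T@G).as_rotvec().round(3),'F',np.round(ctrl.read_state()['wrist_force'],1))
E
python3 go.py 581 104.5 3 136.65
```

```text
pos [588.3 109.4 142.5] shift [  4.3 -10.3 139.3] turn [ 0.011  0.018 -0.015] F [ 0.8 -1.4  0.7]
```

Call:
carry_out([
  [1,[2,-5,35],[0.006,0.009,-0.015]],
  [1,[2,-5,35],[0.006,0.009,0]],
  [1,[0,0,35],[0,0,0]],
  [1,[0,0,14],[0,0,0]],
  [1,[0,0,0],[0,0,0]],
])

```text
clock: 4.75
eef_pos: [588.5, 103.8, 31.8]
tool_rot: [179.3, 0.6, 135.8]
wrist_force: [-0.7, 0.2, -0.2]
width: 88.4
```

```bash
python3 go.py 581 104.5 3 136.65
```

```text
pos [588.5 103.8  31.8] shift [ 6.2 -5.1 28.7] turn [ 0.013  0.011 -0.015] F [-0.7  0.2 -0.2]
```

Call:
carry_out([
  [1,[5,-5,12],[0.013,0.011,-0.015]],
  [1,[4,-3,12],[0,0,0]],
  [1,[0,0,2],[0,0,0]],
  [1,[0,0,0],[0,0,0]],
])

```text
clock: 5.15
eef_pos: [580.4, 104.6, 9.7]
tool_rot: [179.7, 0.3, 136.6]
wrist_force: [-0.5, -0.5, -0.2]
width: 88.2
```

```bash
python3 go.py 581 104.5 3 136.65
```

```text
pos [580.4 104.6   9.7] shift [-0.5  0.3  6.7] turn [ 0.006  0.005 -0.001] F [-0.5 -0.5 -0.2]
```

Call:
carry_out([
  [1,[0,0,5],[0.006,0.005,0]],
  [1,[0,0,3],[0,0,0]],
  [1,[0,0,0],[0,0,0]],
  [-1,[0,0,0],[0,0,0]],
  [-1,[0,0,0],[0,0,0]],
  [-1,[0,0,0],[0,0,0]],
  [-1,[0,0,0],[0,0,0]],
  [-1,[0,0,0],[0,0,0]],
  [-1,[0,0,0],[0,0,0]],
], force=55)

```text
clock: 6.05
eef_pos: [582.2, 105.1, 3.1]
tool_rot: [179.9, 0.1, 136.6]
wrist_force: [0.4, -0.1, -0.7]
width: 42.3
```

```bash
python3 go.py 581 104.5 3 136.65
```

```text
pos [582.2 105.1   3.1] shift [ 0.5 -1.2  0.1] turn [ 0.002  0.002 -0.001] F [ 0.4 -0.1 -0.7]
```

Call:
carry_out([
  [-1,[0,0,0],[0,0,0]],
  [-1,[0,0,0],[0,0,0]],
  [-1,[0,0,0],[0,0,0]],
  [-1,[0,0,0],[0,0,0]],
  [-1,[0,0,0],[0,0,0]],
])

```text
clock: 6.55
eef_pos: [582.1, 105.0, 3.1]
tool_rot: [179.9, 0.1, 136.6]
wrist_force: [-0.2, -0.1, -0.2]
width: 16.5
```

Call:
carry_out([
  [-1,[0,0,-30],[0,0,0]],
  [-1,[0,0,-40],[0,0,0]],
  [-1,[0,0,-40],[0,0,0]],
  [-1,[0,0,-30],[0,0,0]],
  [-1,[-14,-38,-5],[0,0,0]],
  [-1,[-14,-38,0],[0,0,0]],
  [-1,[-14,-38,0],[0,0,0]],
  [-1,[-14,-37,0],[0,0,-0.142]],
  [-1,[0,0,0],[0,0,-0.142]],
  [-1,[0,0,0],[0,0,-0.142]],
  [-1,[0,0,0],[0,0,0]],
  [-1,[0,0,0],[0,0,0]],
])

```text
clock: 7.75
eef_pos: [513.7, -48.7, 151.3]
tool_rot: [-179.9, -0.1, 161.7]
wrist_force: [-0.0, 0.1, -1.4]
width: 16.9
```

```bash
python3 go.py 504 -81 140 161.05
```

```text
pos [513.7 -48.7 151.3] shift [ -0.9 -33.6  11.4] turn [-0.002 -0.001  0.012] F [-0.   0.1 -1.4]
```

Call:
carry_out([
  [-1,[0,-17,6],[0,0,0.012]],
  [-1,[0,-16,6],[0,0,0]],
  [-1,[0,0,0],[0,0,0]],
  [-1,[0,0,0],[0,0,0]],
])

```text
clock: 8.15
eef_pos: [503.0, -79.7, 138.4]
tool_rot: [-179.9, -0.1, 160.7]
wrist_force: [0.5, 0.1, -0.3]
width: 16.3
```

```bash
python3 go.py 504 -81 140 161.05; python3 - <<'E'
from h import *
T=pose(); im=ctrl.grab_frame('wrist'); np.save('T2.npy',T); cv2.imwrite('pics/w2.png',im)
for c in('scene','side'): cv2.imwrite(f'pics/{c}2.png',ctrl.grab_frame(c))
a=cv2.resize(cv2.imread('pics/scene2.png')[100:320,260:460],(400,440),interpolation=2)
b=cv2.resize(cv2.imread('pics/side2.png')[170:350,200:400],(400,360),interpolation=2)
b=cv2.copyMakeBorder(b,0,80,0,0,0); cv2.imwrite('pics/both2.png',np.hstack([a,b]))
E
```

```text
pos [503.  -79.7 138.4] shift [-1.4 -0.9 -1.6] turn [-0.001 -0.002 -0.007] F [ 0.5  0.1 -0.3]
```

View pics/w2.png

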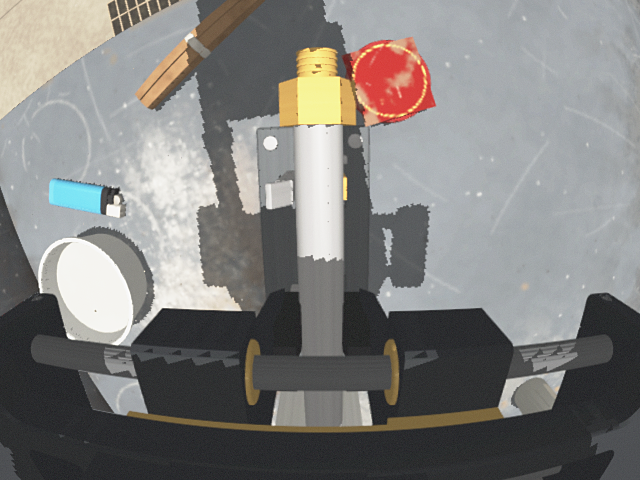

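View pics/both2.png

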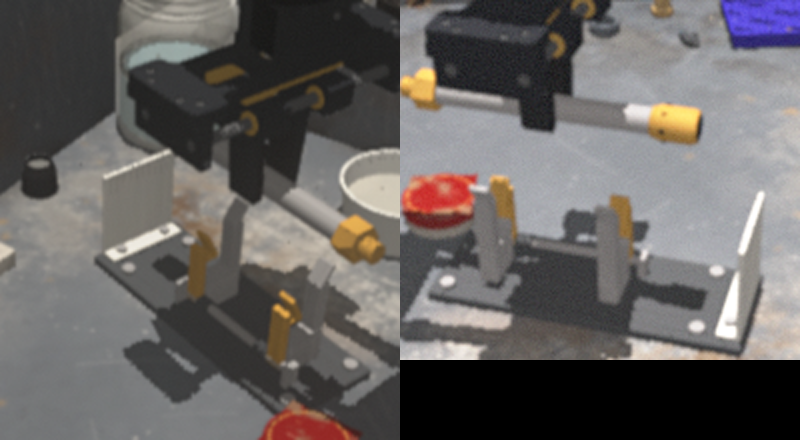

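The wrist view shows the tube held centred, with tube edges at u≈297–343 over base-plate edges at u≈258–369. The nut is towards the robot and the bell towards the shield. The side view shows the tube level and the bell clear of the shield. Now to measure the lateral offset from this view.

```bash
python3 - <<'E'
from st2 import *
W2=cam('wrist',np.load('T2.npy'))
def loc(P):
    c,s=np.cos(p[2]),np.sin(p[2]); d=P[:2]-p[:2]; return np.round([c*d[0]+s*d[1],-s*d[0]+c*d[1]],1)
for n,uv,z in[('baseL',(258,130),8),('baseR',(369.5,127),8),('baseL2',(263,280),8),('baseR2',(367.5,280),8),('tubeL',(297,140),147),('tubeR',(343.5,140),147),('tubeL2',(299,250),147),('tubeR2',(344,250),147),('screwL',(270.5,143),8),('screwR',(355.5,141),8)]:
    print(n,loc(onz(W2,uv,z)))
print('tcp',loc(np.load('T2.npy')[:3,3]))
print(proj(W2,[w(p,(p[3],y,8)) for y in(-42,42)]).round(1).tolist())
g=cv2.imread('pics/w2.png')
for row in(165,):print([int(x) for x in g[row,250:380].sum(1)//3])
E
```

```text
baseL [-80.5 -43.3]
baseR [-82.   38.6]
baseL2 [ 36.8 -43.9]
baseR2 [37.  39.7]
tubeL [-72.   -5.3]
tubeR [-71.9  11.5]
tubeL2 [-30.4  -5.3]
tubeR2 [-30.3  12. ]
screwL [-70.5 -34.1]
screwR [-71.4  28.3]
tcp [-1.  3.]
[[259.6, 123.2], [374.1, 122.4]]
[198, 196, 195, 197, 198, 199, 202, 152, 126, 140, 149, 148, 153, 152, 155, 154, 151, 152, 150, 152, 155, 153, 155, 156, 155, 153, 155, 153, 151, 148, 148, 150, 150, 152, 151, 154, 153, 151, 149, 152, 151, 156, 155, 155, 148, 159, 175, 185, 197, 202, 211, 215, 217, 222, 223, 225, 225, 226, 226, 228, 230, 231, 233, 235, 237, 239, 239, 239, 240, 241, 243, 242, 241, 240, 239, 237, 235, 235, 232, 229, 229, 225, 223, 221, 221, 221, 218, 213, 210, 200, 188, 173, 157, 105, 75, 70, 73, 73, 79, 76, 75, 74, 76, 74, 74, 72, 75, 76, 74, 76, 76, 75, 73, 80, 148, 152, 156, 151, 130, 148, 174, 178, 174, 176, 175, 176, 174, 175, 177, 173]
```

```bash
python3 - <<'E'
from st2 import *
W2=cam('wrist',np.load('T2.npy'))
def loc(P):
    c,s=np.cos(p[2]),np.sin(p[2]); d=P[:2]-p[:2]; return np.round([c*d[0]+s*d[1],-s*d[0]+c*d[1]],1)
print('w2 prong 78',loc(onz(W2,(292.5,181),78)),loc(onz(W2,(292.5,206),78)),'92',loc(onz(W2,(265,183),92)),loc(onz(W2,(265,208),92)),'jaw', loc(onz(W2,(347,178),78)),loc(onz(W2,(347,200),78)))
f=lambda u,v:(180+u/2,60+v/2)
for n,uv,z in [('nearL',f(70,237),8),('nearR',f(188,153),8),('farR',f(433,487),8),('farL',f(309,556),8),('sc1',f(94,246),8),('sc2',f(191,175),8),('sc3',f(294,514),8),('sc4',f(388,457),8),('prong92 near',f(95,298),92),('',f(110,325),92),('p78 far',f(250,403),78),('',f(232,455),78)]: print(n,loc(onz(W,uv,z)))
a,b=cv2.imread('pics/w2.png')[110:300,240:400],cv2.imread('pics/w1.png')[120:350,190:420]
cv2.imwrite('pics/z.png',np.hstack([cv2.resize(a,(390,463),interpolation=2),cv2.copyMakeBorder(cv2.resize(b,(400,400),interpolation=2),0,63,0,0,0)]))
E
```

```text
w2 prong 78 [-49.4 -12.7] [-35.3 -12.9] 92 [-50.1 -25.9] [-36.9 -26.4] jaw [-50.9  17.5] [-38.5  17.6]
nearL [-81.3 -43.6]
nearR [-81.  32.]
farR [146.   41.8]
farL [144.1 -41.2]
sc1 [-70.  -35.7]
sc2 [-70.9  26.9]
sc3 [115.5 -33.2]
sc4 [115.   29.8]
prong92 near [-49.4 -24.7]
 [-36.7 -26.3]
p78 far [27.1 -0.2]
 [ 43.1 -21. ]
```

View pics/z.png

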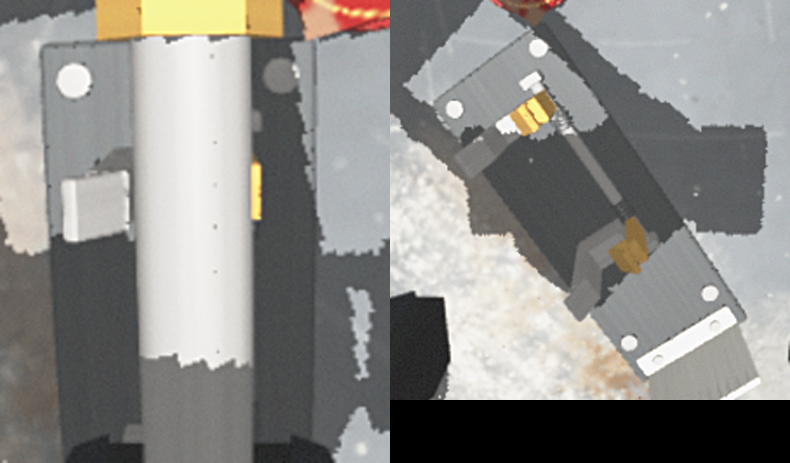

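The overlay was off by about 2–3 mm. The base screws at both ends and the near prong all read about 2.7 mm towards the stand's −y from my first fit, and the yaw comes out nearer −18.6°. The corrected target is (503.4, −84.6), tool yaw 161.3.

```bash
python3 go.py 503.4 -84.6 105 161.3
```

```text
pos [503.3 -79.4 138.7] shift [-1.8 -4.8 33.7] turn [-0.001 -0.001 -0.01 ] F [-0.1  0.1 -0.1]
```

Call:
carry_out([
  [-1,[-1,-3,12],[0,0,-0.01]],
  [-1,[-1,-2,12],[0,0,0]],
  [-1,[0,0,9],[0,0,0]],
  [-1,[0,0,0],[0,0,0]],
  [-1,[0,0,0],[0,0,0]],
])

```text
clock: 8.8
eef_pos: [503.6, -84.2, 102.2]
tool_rot: [-180.0, -0.1, 161.4]
wrist_force: [-0.2, 0.1, -2.0]
width: 16.5
```

```bash
python3 go.py 503.4 -84.6 90 161.3
```

```text
pos [503.6 -84.2 102.2] shift [ 0.  -0.4 12.2] turn [-0.001 -0.002  0.002] F [-0.2  0.1 -2. ]
```

```bash
python3 - <<'E'
from h import *
T=pose(); im=ctrl.grab_frame('wrist'); np.save('T3.npy',T); cv2.imwrite('pics/w3.png',im)
c=ctrl.grab_frame('scene'); cv2.imwrite('pics/scene3.png',c)
cv2.imwrite('pics/z3.png',np.hstack([cv2.resize(im[60:260,230:410],(450,500),interpolation=2),cv2.resize(c[140:340,320:460],(350,500),interpolation=2)]))
E
```

```text
(no output)
```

View pics/z3.png

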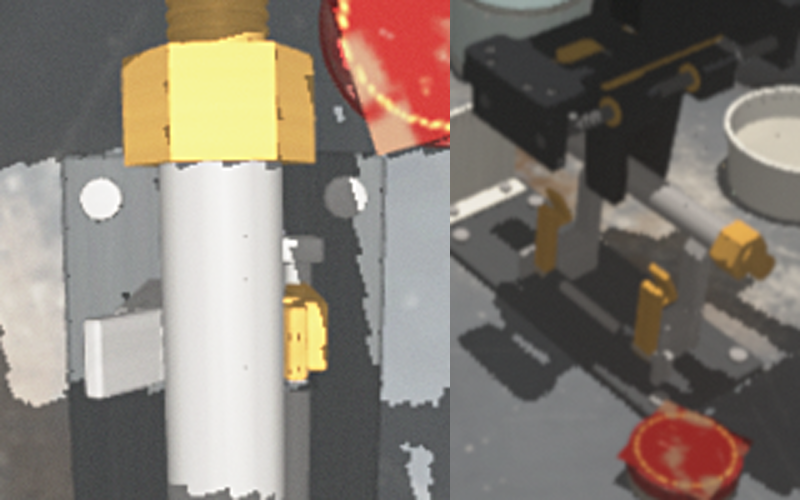

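```bash
python3 - <<'E'
from h import *
T=np.load('T3.npy'); C=cam('wrist',T); f=lambda u,v:(230+u/2.5,60+v/2.5)
for n,uv,z in[('sL',f(100.5,198),8),('sR',f(346,197),8),('bL',f(66,300),8),('bR',f(382,300),8),('bL2',f(68,400),8),('bR2',f(384,400),8),('tL',f(161,185),111),('tR',f(283,185),111),('tL2',f(169,470),111),('tR2',f(285,470),111),('prongtop a',f(86,320),92),('b',f(92,397),92)]:
    print(n,(T[:3,:3].T@(onz(C,uv,z)-T[:3,3]))[:2].round(1))
E
```

```text
sL [ 71.7 -32.6]
sR [72.  30.1]
bL [ 45.4 -42.1]
bR [45.4 40. ]
bL2 [ 18.7 -42.5]
bR2 [18.8 41.4]
tL [73.1 -9.6]
tR [73.1  8. ]
tL2 [30.2 -8.9]
tR2 [30.2  8.8]
prongtop a [ 50.9 -23.9]
b [ 37.5 -23.3]
```

Relative to the TCP, the stand centre is at y ≈ −0.5 mm and the tube at about 0, so the tube sits where I want it, about +0.5 mm on the jaw side. The scene view agrees, with the tube between prong and jaw. I'll descend in stages.

Call:
carry_out([
  [-1,[0,0,10],[0,0,0]],
  [-1,[0,0,10],[0,0,0]],
  [-1,[0,0,8],[0,0,0]],
  [-1,[0,0,4],[0,0,0]],
  [-1,[0,0,0],[0,0,0]],
])

```text
clock: 9.4
eef_pos: [504.2, -84.2, 68.4]
tool_rot: [-180.0, -0.0, 161.4]
wrist_force: [-0.9, 0.0, -1.2]
width: 16.5
```

```bash
python3 go.py 503.4 -84.6 60 161.3
```

```text
pos [504.2 -84.2  68.4] shift [ 0.6 -0.6  8.4] turn [-0.001 -0.     0.002] F [-0.9  0.  -1.2]
```

Call:
carry_out([
  [-1,[0,0,5],[0,0,0]],
  [-1,[0,0,5],[0,0,0]],
  [-1,[0,0,3],[0,0,0]],
])

```text
clock: 9.7
eef_pos: [505.8, -87.1, 57.0]
tool_rot: [-179.7, 0.2, 161.5]
wrist_force: [-3.8, -4.0, 7.1]
width: 16.6
```

Call:
carry_out([
  [-1,[0,0,4],[0,0,0]],
  [-1,[0,0,4],[0,0,0]],
])

```text
clock: 9.9
eef_pos: [507.3, -88.0, 51.4]
tool_rot: [-179.7, 0.4, 161.4]
wrist_force: [-1.3, 0.8, 6.2]
width: 16.1
```

Call:
carry_out([
  [-1,[1,0,4],[0,0,0]],
  [-1,[1,0,4],[0,0,0]],
  [-1,[1,0,3],[0,0,0]],
])

```text
clock: 10.2
eef_pos: [506.8, -87.7, 41.4]
tool_rot: [-179.8, 0.7, 161.4]
wrist_force: [0.1, -1.4, -2.3]
width: 16.7
```

Call:
carry_out([
  [-1,[0,0,3],[0,-0.005,0]],
  [-1,[0,0,3],[0,-0.005,0]],
  [-1,[0,0,2],[0,0,0]],
  [-1,[0,0,2],[0,0,0]],
])

```text
clock: 10.6
eef_pos: [506.8, -87.4, 36.7]
tool_rot: [-179.8, 1.1, 161.4]
wrist_force: [-6.8, 0.3, 18.4]
width: 16.4
```

Call:
carry_out([
  [-1,[0,0,1],[0,0.012,0]],
  [-1,[0,0,1],[0,0.008,0]],
  [-1,[0,0,1],[0,0,0]],
])

```text
clock: 10.9
eef_pos: [507.0, -87.3, 36.8]
tool_rot: [-179.8, -0.1, 161.5]
wrist_force: [-4.2, 0.2, 11.4]
width: 16.7
```

```bash
python3 - <<'E'
from h import *
s=ctrl.read_state(); print(np.round(s['eef_pos'],1),s['tool_rot'],s['wrist_force'])
b=ctrl.grab_frame('side'); c=ctrl.grab_frame('scene')
cv2.imwrite('pics/z4.png',np.hstack([cv2.resize(b[220:370,200:400],(440,330),interpolation=2),cv2.resize(c[140:320,290:450],(360,405),interpolation=2)[:330]]))
E
```

```text
[507.  -87.3  36.8] [-1.79764354e+02 -6.13855274e-02  1.61483734e+02] [-4.19897581  0.22781689 11.3737383 ]
```

View pics/z4.png

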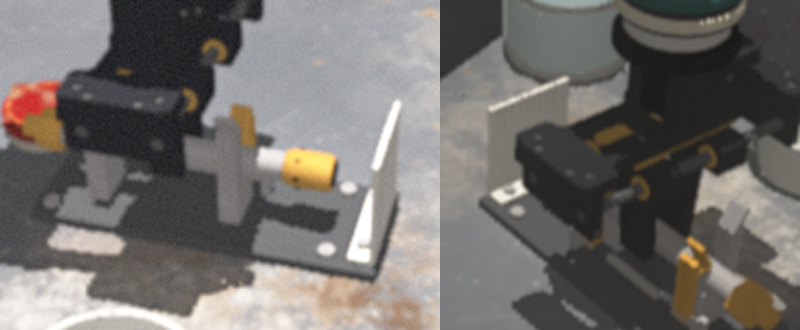

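The images show the tube down in both forks, with the bell at (310,168) towards the shield and the jaw nose over the tube at (692,245). TCP z is 36.8, which puts the axis at about 45.7 mm, home. Releasing.

Call:
carry_out([
  [0.2,[0,0,0],[0,0,0]],
  [0.2,[0,0,0],[0,0,0]],
  [0.2,[0,0,0],[0,0,0]],
  [0.2,[0,0,0],[0,0,0]],
  [0.2,[0,0,0],[0,0,0]],
  [0.2,[0,0,0],[0,0,0]],
  [0.2,[0,0,0],[0,0,0]],
])

```text
clock: 11.7
eef_pos: [505.8, -86.4, 35.2]
tool_rot: [-179.8, -0.2, 161.5]
wrist_force: [-0.0, 0.7, -1.5]
width: 53.2
```

Call:
carry_out([
  [0.2,[0,0,-10],[0,0,0]],
  [0.2,[0,0,-20],[0,0,0]],
  [0.2,[0,0,-30],[0,0,0]],
  [0.2,[0,0,-40],[0,0,0]],
  [0.2,[0,0,-40],[0,0,0]],
  [0.2,[0,0,-20],[0,0,0]],
  [0.2,[0,0,0],[0,0,0]],
  [0.2,[0,-30,0],[0,0,0]],
  [0.2,[0,-30,0],[0,0,0]],
  [0.2,[0,0,0],[0,0,0]],
  [0.2,[0,0,0],[0,0,0]],
])

```text
clock: 12.8
eef_pos: [485.5, -143.2, 203.2]
tool_rot: [-179.8, -0.2, 161.6]
wrist_force: [0.4, 1.1, 0.2]
width: 53.0
```

```bash
python3 - <<'E'
from h import *
s=ctrl.read_state(); T=pose(s); w=ctrl.grab_frame('wrist'); b=ctrl.grab_frame('side'); c=ctrl.grab_frame('scene'); cv2.imwrite('pics/w5.png',w); np.save('T5.npy',T)
print(s['eef_pos'],s['wrist_force'])
top=np.hstack([cv2.resize(b[220:370,200:400],(400,300),interpolation=2),cv2.resize(c[150:300,290:450],(400,300),interpolation=2)])
cv2.imwrite('pics/z5.png',np.vstack([top,cv2.resize(w[:300],(640,300))[:, :][:, :640] if 0 else cv2.copyMakeBorder(w[0:300],0,0,80,80,0)]))
E
```

```text
[ 485.48329559 -143.17706961  203.194118  ] [0.44083857 1.08007675 0.15851235]
```

View pics/z5.png

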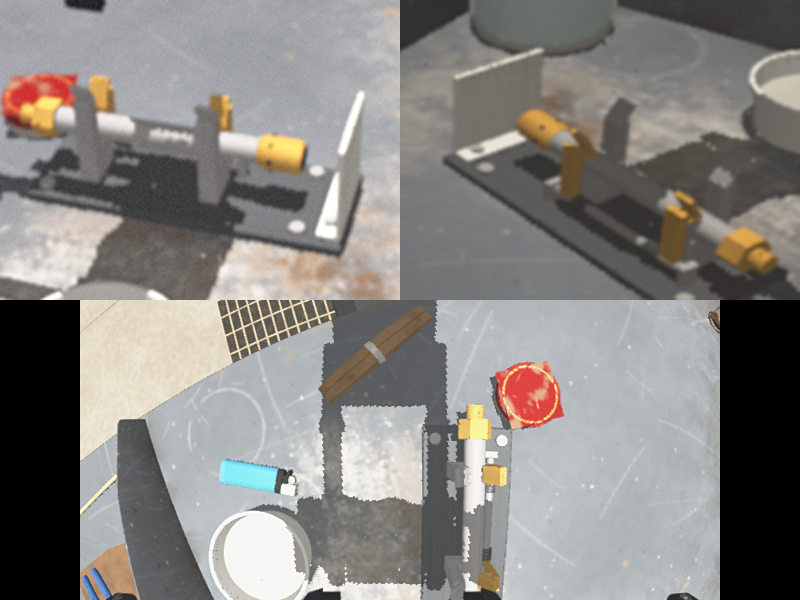

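The tube lies in both forks with the jaw noses over it, at (222,112) in the side crop and (575,140) and (685,205) in the scene crop. The tin hasn't moved. One quick numeric check of height and tilt, then hand in.

```bash
python3 - <<'E'
from h import *
y=np.radians(-18.6); u=np.array([np.cos(y),np.sin(y),0]); o=np.array([503.2,-85.3,46])+4*u
for c,k,off,b,n in(('side',(2,2),(200,220),(305,154),(28,114)),('scene',(2.5,2),(290,150),(522,120),(770,262))):
    C=cam(c); P=proj(C,[o+107*u,o-103*u]); m=[((q[0]-(400 if c=='scene' else 0))/k[0]+off[0],q[1]/k[1]+off[1]) for q in(b,n)]
    print(c,P.round(1).tolist(),np.round(m,1).tolist())
    for nme in('burner_tube','flux_bottle','rouge_tin','bench_block'): print(nme,[np.round(d['position']).tolist() for d in ctrl.boxes_of(c,nme)[:1]])
E
```

```text
side [[352.6, 299.6], [213.7, 275.5]] [[352.5, 297.0], [214.0, 277.0]]
burner_tube [[512.0, -89.0, 49.0]]
flux_bottle [[743.0, 62.0, 48.0]]
rouge_tin [[401.0, 5.0, 21.0]]
bench_block [[735.0, -35.0, 16.0]]
scene [[340.9, 209.7], [435.8, 282.6]] [[338.8, 210.0], [438.0, 281.0]]
burner_tube [[494.0, -76.0, 53.0]]
flux_bottle [[736.0, 81.0, 49.0]]
rouge_tin [[402.0, 13.0, 21.0]]
bench_block [[728.0, -15.0, 13.0]]
```

```bash
python3 -c "
from rig import ctrl
print(ctrl.job_done(), ctrl.read_state()['clock'])"
```

```text
the job is handed in; nothing more can be done
the job is handed in; nothing more can be done
```

The burner tube is in its clip stand with the bell towards the shield, and I handed the job in at about 13 s; no verdict was reported.

- **Placing:** I gripped the tube at its middle with 55 N and laid it over the forks. I pressed it down past the jaw: about 7 N upward on the ramps, dropping to about zero once past. It then met the fork floors at 11–18 N. I released it there and backed off.
- **Last checks:** The TCP stopped at 36.8 mm, which puts the tube axis at about 45.7 mm against 46 mm for the seat. All three camera views show the tube in both forks. The jaw noses look shut over it, but I could not read the jaw angle itself. The gripper is clear, and the bottle, tin and block are within a few mm of where they were found at the start.
- **Disagreements:** My first stand fit was about 2.7 mm off sideways, and I corrected it from the close wrist views before pressing. In the final check, the tube ends sat up to 2.6 px from the prediction. That fits a yaw difference of about 1°, within the 0.05 rad (2.9°) limit.

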